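# Wring a steel gauge block onto its reference block

## Task

Two loose gauge blocks lie on the worktop; wring the bright steel one (not the yellow brass one, which stays where it is) onto the steel reference block clamped in the blue holder. Pick it up, lay it lengthwise on the reference block with a third to a half of its length overhanging one end, and then, with the two faces pressed together all the while, slide it along until its ends and sides are flush with the reference block, and let go. Do not lower it straight into its final place, and do not lift it off again.

Things in the scene. Friction and masses are not known exactly. Their poses are not given: they have to be found in the camera images.
- steel_block: The loose steel gauge block to be moved: bright grey metal, 80 mm long (own x) x 36 mm wide (own y) x 24 mm high (own z), about 0.5 kg, two small dark round marks on top. Lies flat on the worktop; origin at the centre of its underside. Grasp it across the 36 mm width at the middle of its length. Either end may lead.
- brass_block: A loose yellow brass gauge block of the same size, 80 x 36 x 24 mm, origin at the centre of its underside: not to be used, leave it where it is.
- block_holder: Holder fixed to the worktop: blue plate 130 mm (own x) x 80 (own y) x 10 high, with the steel reference block clamped on its centre. That block is 80 mm long (own x) x 36 wide (own y); its flat top face lies 34 mm above the worktop. Dark side cheeks with brass screws reach up only to 20 mm. Origin: underside of the plate, right below the centre of the reference block; own z is up.

How it is judged:
By the outcome, as a careful person would: the job done as asked, in the order asked, and still so for the second after the job is handed in, with the robot touching nothing.
It also fails if it takes over 45 s, if anything falls off the work surface, if the arm or the gripper's body presses on something with over 40 N, if the wrist force passes 120 N, or if a joint passes its speed limit or range.

## Robot

A 6-joint arm with a two-finger parallel gripper is mounted at the origin on a cart in front of the work surface, level with it; the furniture and walls round the work are solid. World frame = base frame: x ahead of the robot, y to its left, z up, the work surface at z = 0. Lengths are in m, angles in rad, forces in N, time in s.
With the tool pointing down it reaches from about 0.35 to 0.875 m from the base axis. Payload 4.2 kg.
Tool frame: the origin (TCP) lies midway between the tips of the shut fingers; the grasp point (between the pads) lies ctrl.pinch_z behind it (ctrl.pinch_z is the distance from the TCP to the grasp point, in m); z points along the fingers, y is the line along which they close (so a half turn about z gives the same grasp; the last joint's range is limited). The gripper opens to 85 mm and grips with 20 to 120 N. Pads are 22 mm wide; open, the fingers measure 114 mm over their backs; the gripper's body (76 mm by 85 mm) begins 54 mm behind the grasp point. The pads swing forward as they close: fully open they stand 13 mm farther back than shut.
Start: joints at [1.477, 0.385, 0.008, 0, -1.194, -0.259], TCP at [0.216, 0.586, 0.231] pointing down, gripper open.
Joint ranges: [-3.14, 3.14], [-1.21, 2.06], [-1.07, 1.41], [-3.16, 2.05], [-2.99, -0.16], [-3.1, 3.1]. Speed limits (rad/s): [2.79, 2.79, 3.14, 3.14, 3.14, 3.14].

## Interface

Orientations are given as a unit quaternion [x, y, z, w].
In Python, from bench import ctrl gives the robot as it stands. The module is installed in compiled form; this text tells all that it offers.
- The arm moves only by the tool jog_arm, never from a script. Its argument "rows" is a list of rows, each a list of 7 numbers: the turn, a rotation vector about the world's x, y, z each as a share of 8 degrees, from -1 to 1, then the shift along the world's x, y, z each as a share of 40 mm, from -1 to 1, then the gripper command: -1 is shut, 1 is fully open, values between are in proportion. In form: [[wx, wy, wz, tx, ty, tz, jaw], ...]. A call has 1 to 20 rows; each row shifts and turns the commanded pose from where the row before left it; what a row does not reach is not made up. A row lasts 1/8 s, in which the tool goes at most 62.5 mm and 10.7 degrees, less where a joint would pass 70% of its speed; a pose out of reach is approached as far as the arm can. A call with a number of a shift or a turn outside -1 to 1 is refused whole. A call with a gripper value outside its range is refused whole. The fingers move at their own pace and stop on an object; "squeeze" is the grip in N (left out, the last holds). Time passes only in rows, so rows that do not move let the fingers close. It gives the time, the measured TCP pose, the force and the opening at its end, in the units of the state.
- ctrl.observe(): the state, without advancing time (a new reading comes with each control period).
- ctrl.snapshot(name): name is "scene" or "top" or "wrist"; returns the picture (384x512x3 uint8, red, green, blue); there is no depth.
- ctrl.calibration(name): a dict with "fx", "fy", "cx", "cy" (pixels), "pose" (4x4, takes a point from camera to world coordinates); the wrist camera has in their place "T_tool_cam" (4x4, takes a point from camera to tool coordinates, whose origin is the TCP and whose axes are the flange's). Camera axes: x right, y down, z forward; pixel columns grow to the right and rows downward; lengths in m; the calibration is good to about 2 mm. A picture is of the moment at which its call begins: read the wrist's pose just before it. calibration takes no time and is no camera call.
- ctrl.sign_off(): hands the job in, once; it reports no verdict.
Trained networks look in the newest picture that a camera, given by its name, has taken for a name from the list of things; names that differ only in an ending like _2 or _b are one class to them, and where a whole thing is asked for, a point or a joint stands for the part that bears it (a point fixed in the world has none). Each returns a list of dicts, best first, with "confidence" (0 to 1); they miss things now and then, are a little off and sometimes report something else, mostly with a low value. They report only what shows in the picture. A call takes as long as a camera call.
- ctrl.look_for(camera, thing): "at" ([column, row] in pixels, amid what is visible of it).
- ctrl.outline_of(camera, thing): "mask" (384x512 bool, what is visible of it) and "at" ([column, row] in pixels, amid what is visible of it).
The state is a dict: "clock": time; "joint_pos": joint angles; "qd": joint speeds; "joint_torque": joint torques, N m; "ee_pos": TCP position; "eef_rot": TCP orientation; "contact_force": force on the tool from outside, world axes, zero at the start; "wrist_torque": the same for the moment, N m; "finger_gap": finger opening in m.
Only numpy, scipy, OpenCV 4.12 (cv2) and the standard library are available. Lean on these libraries where they do the work, as an engineer would, in place of code of your own. Each camera call takes 0.05 s, during which the arm holds its last target. There are 200 camera calls.

## Working session

There is one attempt and no reset: what is moved stays moved. The work goes in short steps, Python scripts to look and compute and a tool call to move; the robot and the scene stay as the last step left them, time stands still between calls to the robot, and variables do not carry over. Pictures are saved under pics/ and viewed, on a budget of 10 in all, crops included, one or two more only if the job needs it, and the job is handed in when it is done.

Besides the shell and the picture viewer there is one more tool, called after "Call:" in YAML: its name, and indented under it one key for each argument. jog_arm: Moves the arm, as the interface text tells. Its arguments: {"type":"object","properties":{"rows":{"type":"array","items":{"type":"array","items":{"type":"number","minimum":-1,"maximum":1}}},"squeeze":{"type":"number"}},"required":["rows"]}

```bash
mkdir -p pics; cat > h.py <<'E'
import numpy as np, cv2
from bench import ctrl
from scipy.spatial.transform import Rotation as R
def campose(n):
    c=ctrl.calibration(n)
    if 'pose' in c: return c,np.array(c['pose'])
    s=ctrl.observe(); T=np.eye(4); T[:3,:3]=R.from_quat(s['eef_rot']).as_matrix(); T[:3,3]=s['ee_pos']
    return c,T@np.array(c['T_tool_cam'])
def w(c,P,uv,z):
    uv=np.atleast_2d(uv).astype(float)
    d=np.c_[(uv[:,0]-c['cx'])/c['fx'],(uv[:,1]-c['cy'])/c['fy'],np.ones(len(uv))]@P[:3,:3].T
    return P[:3,3]+d*((z-P[2,3])/d[:,2])[:,None]
def px(c,P,X):
    q=(np.atleast_2d(X)-P[:3,3])@P[:3,:3]
    return np.c_[c['fx']*q[:,0]/q[:,2]+c['cx'],c['fy']*q[:,1]/q[:,2]+c['cy']]
def save(n,im): cv2.imwrite('pics/'+n+'.png',im[:,:,::-1])
E
python3 - <<'E'
from h import *
print({k:v for k,v in ctrl.observe().items()},ctrl.pinch_z)
ims=[]
for n in ['top','scene']:
    c,P=campose(n); im=ctrl.snapshot(n); save(n+'0',im)
    print(n,P[:3,3].round(3),c['fx'])
    for t,z in [('steel_block',.024),('brass_block',.024),('block_holder',.034)]:
        for d in ctrl.outline_of(n,t)[:3]:
            m=d['mask'].astype(np.uint8); r=cv2.minAreaRect(cv2.findNonZero(m)); b=w(c,P,cv2.boxPoints(r),z)
            print(t,round(d['confidence'],2),np.round(d['at']),w(c,P,d['at'],z)[0].round(3),'box',b[:,:2].round(3).tolist())
E
```

```text
{'clock': 0.0, 'joint_pos': array([ 1.47661597e+00,  3.85527491e-01,  6.59143989e-03, -5.53608263e-04,
       -1.19399562e+00, -2.58628614e-01]), 'qd': array([ 9.11438608e-04, -3.34803194e-04,  8.96063969e-05, -6.49537324e-04,
       -1.60575523e-03, -8.19271887e-04]), 'joint_torque': array([-1.45447589e-04, -3.92282259e+01,  1.88408285e+01,  4.18632746e+00,
       -4.57266826e-03,  8.21928978e-06]), 'ee_pos': array([0.21570606, 0.58594957, 0.23021757]), 'eef_rot': array([ 9.84462515e-01, -1.75591430e-01, -1.68717793e-04,  1.08519491e-03]), 'contact_force': array([-0.082295  ,  0.3136073 , -1.09361479]), 'wrist_torque': array([ 0.05948851, -0.05382078, -0.02182717]), 'finger_gap': 0.08539942053254772} 0.0187
top [0.366 0.021 0.949] 461.95939310437825
steel_block 0.71 [142. 203.] [0.527 0.237 0.024] box [[0.559, 0.274], [0.571, 0.235], [0.489, 0.209], [0.478, 0.248]]
block_holder 0.85 [365. 180.] [ 0.572 -0.216  0.034] box [[0.52, -0.158], [0.644, -0.188], [0.626, -0.267], [0.503, -0.235]]
scene [-0.152 -0.537  0.548] 399.9696888674167
steel_block 0.84 [187. 173.] [0.487 0.222 0.024] box [[0.466, 0.24], [0.577, 0.287], [0.549, 0.214], [0.446, 0.175]]
steel_block 0.41 [343. 227.] [ 0.547 -0.23   0.024] box [[0.503, -0.173], [0.684, -0.201], [0.601, -0.281], [0.444, -0.248]]
brass_block 0.94 [269. 194.] [ 0.549 -0.016  0.024] box [[0.532, 0.017], [0.604, -0.033], [0.548, -0.079], [0.481, -0.031]]
block_holder 0.82 [345. 224.] [ 0.547 -0.234  0.034] box [[0.491, -0.183], [0.665, -0.204], [0.587, -0.283], [0.436, -0.256]]
```

View pics/top0.png

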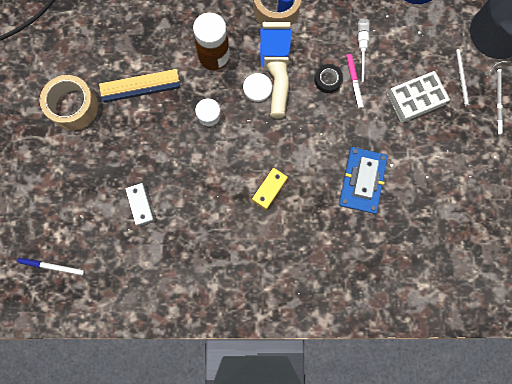

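View pics/scene0.png

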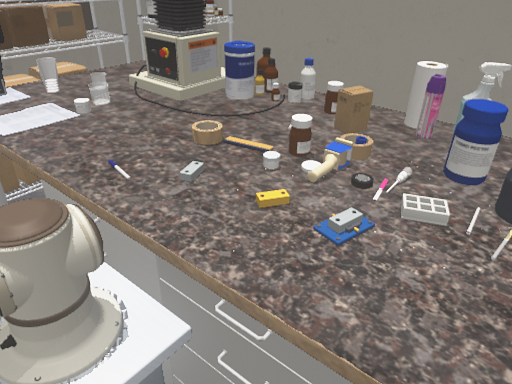

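Top view: steel block at about (139,204), brass at (270,188), holder at (363,181) with its reference block at (366,177). That agrees with the networks. I'll move above the steel block and look from close by.

Call:
jog_arm:
  rows:
    - [0,0,0.53,0.856,-0.958,-0.05,1]
    - [0,0,0.53,0.856,-0.958,-0.05,1]
    - [0,0,0.53,0.856,-0.958,-0.05,1]
    - [0,0,0.53,0.856,-0.958,-0.05,1]
    - [0,0,0.53,0.856,-0.958,-0.05,1]
    - [0,0,0.53,0.856,-0.958,-0.05,1]
    - [0,0,0.53,0.856,-0.958,-0.05,1]
    - [0,0,0.53,0.856,-0.958,-0.05,1]
    - [0,0,0.53,0.856,-0.958,-0.05,1]
    - [0,0,0,0,0,0,1]
    - [0,0,0,0,0,0,1]
  squeeze: 60

```text
clock: 1.78
ee_pos: [0.524, 0.2415, 0.2132]
eef_rot: [0.988, 0.156, -0.0, -0.0]
contact_force: [-0.3, 0.1, -0.3]
finger_gap: 0.0857
```

```bash
cat >> h.py <<'E'
def report(name,n='wrist',things=(('steel_block',.024),)):
    s=ctrl.observe(); c,P=campose(n); im=ctrl.snapshot(n); save(name,im)
    M=R.from_quat(s['eef_rot']).as_matrix()
    print('t',s['clock'],'tcp',s['ee_pos'].round(4),'x ang',np.degrees(np.arctan2(M[1,0],M[0,0])).round(2),'tilt',M[:,2].round(3),'gap',round(s['finger_gap'],4),'F',s['contact_force'].round(1))
    for t,z in things:
        for d in ctrl.outline_of(n,t)[:2]:
            m=d['mask'].astype(np.uint8); b=w(c,P,cv2.boxPoints(cv2.minAreaRect(cv2.findNonZero(m))),z)
            e=b-np.roll(b,1,0); l=np.linalg.norm(e,axis=1); i=l.argmax()
            print(t,round(d['confidence'],2),'ctr',b.mean(0).round(4),'size',l[:2].round(4),'ang',np.degrees(np.arctan2(e[i,1],e[i,0])).round(1)%180)
    return c,P,im
E
python3 -c "
from h import *
report('w1')"
```

```text
t 1.775 tcp [0.524  0.2415 0.2132] x ang 17.9 tilt [-0.  0. -1.] gap 0.0857 F [-0.3  0.1 -0.3]
steel_block 0.93 ctr [0.5252 0.2463 0.024 ] size [0.0826 0.0369] ang 16.8
```

View pics/w1.png

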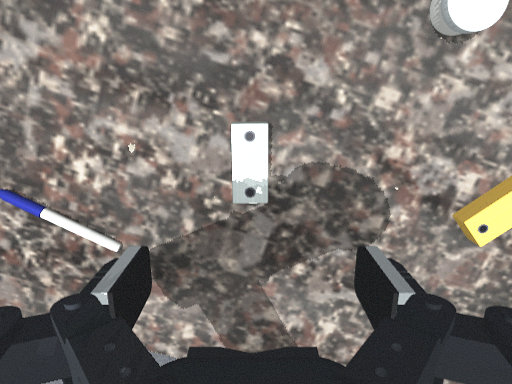

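The wrist view shows the steel block upright in the picture, with its dark marks at (249.5,136) and (250,191.5). The brass block is well clear at (490,215).

```bash
python3 -c "
from h import *
c,P=campose('wrist'); m=w(c,P,[[249.5,136],[250,191.5]],.024); print(m,m.mean(0),m[0]-m[1]); print(px(c,P,np.array(ctrl.observe()['ee_pos'])*[1,1,0]+[0,0,.024]))
d=m[0]-m[1]; print(np.degrees(np.arctan2(d[1],d[0])))
b=w(c,P,[[231,124],[268,124],[267,204],[233,204]],.024);print(b,b.mean(0))
"
```

```text
[[0.55095851 0.25458241 0.024     ]
 [0.49845338 0.23717686 0.024     ]] [0.52470595 0.24587963 0.024     ] [0.05250512 0.01740556 0.        ]
[[252.83827816 166.51068414]]
18.34046413232498
[[0.55632713 0.2747577  0.024     ]
 [0.56715966 0.24134    0.024     ]
 [0.49122871 0.21676231 0.024     ]
 [0.48061515 0.24952208 0.024     ]] [0.52383266 0.24559552 0.024     ]
```

Call:
jog_arm:
  rows:
    - [0,0,0,0.02,0.1,-0.9,1]
    - [0,0,0,0,0,-0.9,1]
    - [0,0,0,0,0,-0.9,1]
    - [0,0,0,0,0,-0.9,1]
    - [0,0,0,0,0,-0.9,1]
    - [0,0,0,0,0,-0.48,1]
    - [0,0,0,0,0,-0.3,1]
    - [0,0,0,0,0,0,1]
    - [0,0,0,0,0,0,1]

```text
clock: 3.0
ee_pos: [0.5254, 0.2464, 0.0031]
eef_rot: [0.988, 0.156, 0.001, -0.0]
contact_force: [0.9, -0.4, 0.6]
finger_gap: 0.0851
```

Call:
jog_arm:
  rows:
    - [0,0,0,0,0,0,-1]
    - [0,0,0,0,0,0,-1]
    - [0,0,0,0,0,0,-1]
    - [0,0,0,0,0,0,-1]
    - [0,0,0,0,0,0,-1]
    - [0,0,0,0,0,0,-1]
    - [0,0,0,0,0,0,-1]
    - [0,0,0,0,0,0,-1]
  squeeze: 60

```text
clock: 4.0
ee_pos: [0.5252, 0.2457, 0.0028]
eef_rot: [0.988, 0.156, 0.0, -0.0]
contact_force: [-1.3, -1.5, 5.1]
finger_gap: 0.0345
```

Call:
jog_arm:
  rows:
    - [0,0,0,0,0,0.3,-1]
    - [0,0,0,0,0,0.7,-1]
    - [0,0,0,0,0,1,-1]
    - [0,0,0,0,0,1,-1]
    - [0,0,0,0,0,1,-1]
    - [0,0,0,0,0,1,-1]
    - [0,0,0,0,0,0,-1]

```text
clock: 4.88
ee_pos: [0.5259, 0.2466, 0.205]
eef_rot: [0.988, 0.156, 0.003, -0.002]
contact_force: [-0.0, 0.6, -6.3]
finger_gap: 0.0346
```

Call:
jog_arm:
  rows:
    - [0,0,-0.15,0,-0.3,0,-1]
    - [0,0,-0.3,0.03,-0.7,0,-1]
    - [0,0,-0.33,0.03,-0.95,0,-1]
    - [0,0,-0.33,0.03,-0.95,0,-1]
    - [0,0,-0.33,0.03,-0.95,0,-1]
    - [0,0,-0.33,0.03,-0.95,0,-1]
    - [0,0,-0.33,0.03,-0.95,0,-1]
    - [0,0,-0.33,0.03,-0.95,0,-1]
    - [0,0,-0.33,0.03,-0.95,0,-1]
    - [0,0,-0.33,0.03,-0.95,0,-1]
    - [0,0,-0.33,0.03,-0.95,0,-1]
    - [0,0,-0.3,0.03,-0.95,0,-1]
    - [0,0,-0.2,0.03,-0.6,0,-1]
    - [0,0,-0.02,0.04,-0.17,0,-1]
    - [0,0,0,0,0,0,-1]
    - [0,0,0,0,0,0,-1]

```text
clock: 6.88
ee_pos: [0.5404, -0.2044, 0.2013]
eef_rot: [0.993, -0.118, -0.001, -0.0]
contact_force: [-0.1, -0.1, -4.4]
finger_gap: 0.0346
```

```bash
python3 -c "
from h import *
report('w2',things=(('steel_block',.034),('block_holder',.01)))
report('t2','top',things=(('block_holder',.01),))"
```

```text
t 6.875 tcp [ 0.5404 -0.2044  0.2013] x ang -13.54 tilt [-0.002  0.001 -1.   ] gap 0.0346 F [-0.1 -0.1 -4.4]
steel_block 0.6 ctr [ 0.4456 -0.1814  0.034 ] size [0.2046 0.0888] ang 168.6
block_holder 0.87 ctr [ 0.5897 -0.2201  0.01  ] size [0.1078 0.0785] ang 168.6
t 7.025 tcp [ 0.5409 -0.2044  0.2021] x ang -13.5 tilt [-0.  0. -1.] gap 0.0345 F [ 0.8 -0.2 -5.1]
block_holder 0.92 ctr [ 0.5786 -0.2282  0.01  ] size [0.1418 0.0272] ang 7.400000000000006
```

View pics/w2.png

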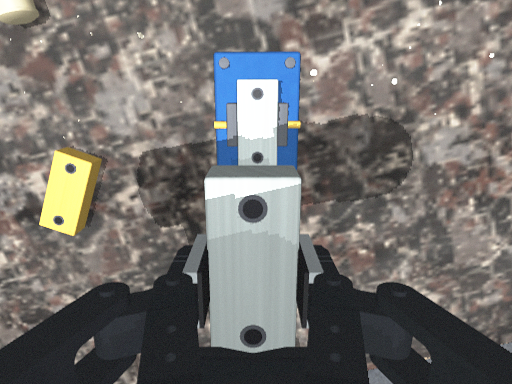

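The wrist view shows the held block with marks at (252.5,208) and (253,336), and beyond it the reference block with marks at (257.5,93.5) and (257.5,157.5) and its far edge from (237,79) to (279,79). Next I fit both with sub-pixel mark centres.

```bash
cat > m.py <<'E'
from h import *
def marks(im,guesses,r):
    g=cv2.cvtColor(im,cv2.COLOR_RGB2GRAY); o=[]
    for (u,v),k in zip(guesses,r):
        p=g[v-k:v+k+1,u-k:u+k+1]; t=(p<110).astype(np.uint8)
        n,l,s,ce=cv2.connectedComponentsWithStats(t); i=1+s[1:,4].argmax(); o.append(ce[i]+[u-k,v-k])
    return np.array(o)
E
python3 -c "
from m import *
im=cv2.imread('pics/w2.png')[:,:,::-1].copy()
c=ctrl.calibration('wrist'); T=np.eye(4); a=np.radians(-13.54)
T[:3,:3]=np.array([[np.cos(a),np.sin(a),-.002],[np.sin(a),-np.cos(a),.001],[0,0,-1]]); T[:3,3]=[.5404,-.2044,.2013]
P=T@np.array(c['T_tool_cam']); print(np.array(c['T_tool_cam']).round(3))
q=marks(im,[(258,94),(258,157),(252,208),(253,336)],[9,9,18,18]); print(q.round(1))
r=w(c,P,q[:2],.034); h=w(c,P,q[2:],.2013-.0028+.024)
for m in (r,h): d=m[0]-m[1]; print(m.round(4).tolist(),'ctr',m.mean(0).round(4),np.linalg.norm(d).round(4),np.degrees(np.arctan2(d[1],d[0])).round(2))
e=w(c,P,[[237,79],[279,79]],.034); print('far edge',e.round(4)); pl=w(c,P,[[214.5,52],[300,52]],.01); print('plate',pl, np.linalg.norm(pl[0]-pl[1]))
ex=np.array([np.cos(a),np.sin(a),0]);ey=np.array([-ex[1],ex[0],0])
D=h.mean(0)-r.mean(0); print('held-ref along,across',D@ex,D@ey)
print('ctr from far edge',(e.mean(0)-.04*ex).round(4),'from plate',(pl.mean(0)-.065*ex).round(4))
"
```

```text
[[-0.001 -0.962 -0.273  0.069]
 [ 1.    -0.001  0.001 -0.   ]
 [-0.001 -0.273  0.962 -0.142]
 [ 0.     0.     0.     1.   ]]
[[259.4  93.9]
 [257.1 157.2]
 [252.5 208.3]
 [252.6 335.8]]
[[0.6054, -0.2261, 0.034], [0.5519, -0.2113, 0.034]] ctr [ 0.5786 -0.2187  0.034 ] 0.0555 -15.42
[[0.5677, -0.2107, 0.2225], [0.5135, -0.1977, 0.2225]] ctr [ 0.5406 -0.2042  0.2225] 0.0557 -13.52
far edge [[ 0.6218 -0.2102  0.034 ]
 [ 0.6134 -0.2452  0.034 ]]
plate [[ 0.6501675  -0.19541717  0.01      ]
 [ 0.63203076 -0.27053591  0.01      ]] 0.07727719704883852
held-ref along,across -0.040352026285046264 0.005211053725241372
ctr from far edge [ 0.5787 -0.2183  0.034 ] from plate [ 0.5779 -0.2178  0.01  ]
```

Call:
jog_arm:
  rows:
    - [0,0,0,0.12,-0.16,-0.5,-1]
    - [0,0,0,0,0,-0.9,-1]
    - [0,0,0,0,0,-0.9,-1]
    - [0,0,0,0,0,-0.9,-1]
    - [0,0,0,0,0,-0.45,-1]
    - [0,0,0,0,0,-0.2,-1]
    - [0,0,0,0,0,0,-1]
    - [0,0,0,0,0,0,-1]

```text
clock: 8.12
ee_pos: [0.5467, -0.2117, 0.0493]
eef_rot: [0.993, -0.118, 0.001, 0.0]
contact_force: [0.8, 0.3, -5.7]
finger_gap: 0.0348
```

```bash
python3 -c "
from h import *
c,P,im=report('w3',things=())
np.save('P3.npy',P); cv2.imwrite('pics/w3z.png',cv2.resize(im[:300,106:406,::-1],None,fx=2,fy=2,interpolation=cv2.INTER_CUBIC))"
```

```text
t 8.125 tcp [ 0.5467 -0.2117  0.0493] x ang -13.55 tilt [ 0.002 -0.001 -1.   ] gap 0.0348 F [ 0.8  0.3 -5.7]
```

View pics/w3z.png

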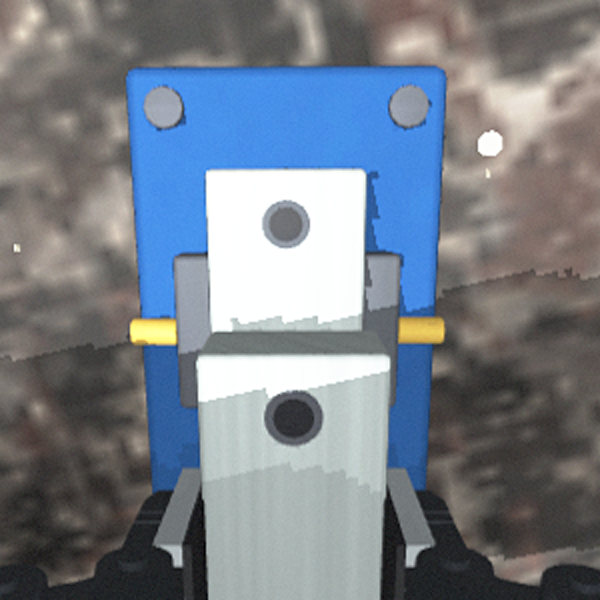

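The zoomed wrist view (2x, offset 106 columns) shows the reference block's far corners at about (206,170) and (366,170), with its mark at (286,224). The held block's front top edge runs from (198,354) to (390,354), with its mark at (293.5,417). Converting these to world positions.

```bash
python3 -c "
from h import *
P=np.load('P3.npy'); c=ctrl.calibration('wrist'); f=lambda q,z: w(c,P,np.array(q)/2+[106-.25,-.25],z)
a=np.radians(-13.55); ex=np.array([np.cos(a),np.sin(a),0]);ey=np.array([-ex[1],ex[0],0]); o=np.array([.5467,-.2117,0])
g=lambda q,z:(np.c_[(f(q,z)-o)@ex,(f(q,z)-o)@ey]*1000).round(2)
print('ref corners',g([[206,170],[366,170],[210,318],[363,318]],.034).tolist(),'mark',g([[286,224]],.034))
zt=.0493-.0028+.024
print('held',g([[198,354],[390,354],[205,600],[382,600]],zt).tolist(),'mark',g([[293.5,417]],zt))
print('plate',g([[128,70],[446,70],[150,490],[428,490]],.01).tolist())
"
```

```text
ref corners [[72.55, 19.34], [72.53, -15.65], [39.81, 19.57], [39.77, -15.87]] mark [[61.02  1.89]]
held [[39.87, 17.49], [39.83, -17.15], [-10.71, 18.03], [-10.76, -17.43]] mark [[27.88  0.27]]
plate [[96.42, 40.36], [96.38, -36.89], [-14.39, 41.36], [-14.49, -38.29]]
```

The two blocks are parallel, the lag along the axis is −33 mm (a 33 mm overhang), and the block needs +1.65 mm across. I'll correct that and lower gently.

Call:
jog_arm:
  rows:
    - [0,0,0,0.01,0.04,0,-1]
    - [0,0,0,0,0,-0.12,-1]
    - [0,0,0,0,0,-0.1,-1]
    - [0,0,0,0,0,0,-1]
    - [0,0,0,0,0,0,-1]

```text
clock: 8.8
ee_pos: [0.5461, -0.21, 0.0392]
eef_rot: [0.993, -0.118, -0.0, 0.0]
contact_force: [0.5, -1.2, -4.2]
finger_gap: 0.0347
```

Call:
jog_arm:
  rows:
    - [0,0,0,0,0,-0.03,-1]
    - [0,0,0,0,0,0,-1]

```text
clock: 9.05
ee_pos: [0.546, -0.21, 0.0381]
eef_rot: [0.993, -0.118, -0.0, -0.0]
contact_force: [0.1, -0.2, -4.9]
finger_gap: 0.0348
```

Call:
jog_arm:
  rows:
    - [0,0,0,0,0,-0.03,-1]
    - [0,0,0,0,0,0,-1]

```text
clock: 9.3
ee_pos: [0.5461, -0.21, 0.0369]
eef_rot: [0.993, -0.118, -0.0, 0.0]
contact_force: [0.1, -0.1, -5.7]
finger_gap: 0.0348
```

Call:
jog_arm:
  rows:
    - [0,0,0,0,0,-0.025,-1]
    - [0,0,0,0,0,0,-1]

```text
clock: 9.55
ee_pos: [0.5461, -0.21, 0.0368]
eef_rot: [0.993, -0.118, 0.0, 0.0]
contact_force: [-2.7, 1.0, 3.8]
finger_gap: 0.0349
```

Call:
jog_arm:
  rows:
    - [0,0,0,0,0,-0.025,-1]
    - [0,0,0,0,0,0,-1]
    - [0,0,0,0,0,0,-1]

```text
clock: 9.93
ee_pos: [0.5461, -0.21, 0.0368]
eef_rot: [0.993, -0.118, 0.0, 0.0]
contact_force: [-4.1, 3.1, 9.1]
finger_gap: 0.0347
```

```bash
python3 -c "
from h import *
c,P,im=report('w4',things=())
np.save('P4.npy',P); cv2.imwrite('pics/w4z.png',cv2.resize(im[:300,106:406,::-1],None,fx=2,fy=2,interpolation=cv2.INTER_CUBIC))"
```

```text
t 9.925 tcp [ 0.5461 -0.21    0.0368] x ang -13.54 tilt [ 0. -0. -1.] gap 0.0347 F [-4.1  3.1  9.1]
```

View pics/w4z.png

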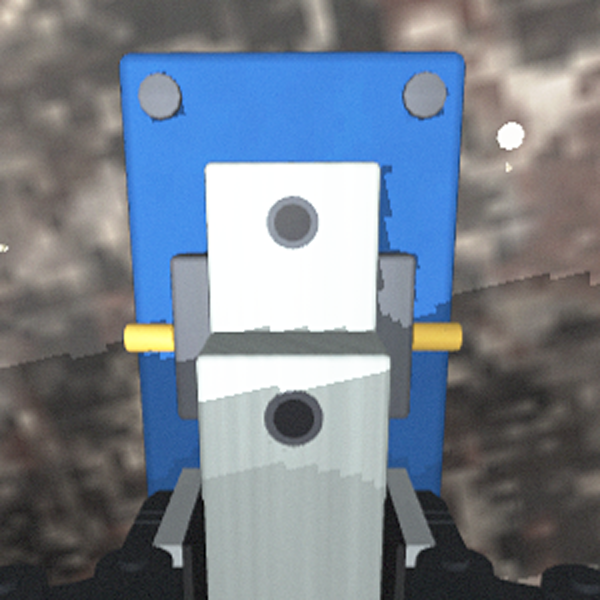

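The reference block's far corners are now at about (206,163) and (380,163), with its mark at (292.5,222). The held block's mark is at (293.5,417) and its front edge at row 354. The faces look in contact and parallel.

```bash
cat > e.py <<'E'
from h import *
# sub-pixel edges from the saved raw picture: per row, strongest left/right steps
im=cv2.imread('pics/w4.png'); P=np.load('P4.npy'); c=ctrl.calibration('wrist')
b=im[:,:,2].astype(float)  # red: low on the blue plate / dark cheeks
a=np.radians(-13.54); ex=np.array([np.cos(a),np.sin(a),0]);ey=np.array([-ex[1],ex[0],0]); o=np.array([.5461,-.21,0])
def g(q,z): f=w(c,P,q,z)-o; return (np.c_[f@ex,f@ey]*1000).round(2)
def cross(l,t):
    k=np.where((l[:-1]<t)&(l[1:]>=t))[0][0]; return k+(t-l[k])/(l[k+1]-l[k])
for rows,z,name,x0,x1 in [((90,100,110,120),.034,'ref',185,320),]:
    for r in rows:
        l=b[r,x0:x1]; u=x0+cross(l,150); v=x1-1-cross(l[::-1],150); print(name,r,round(u,2),round(v,2),g([[u,r],[v,r]],z).tolist())
col=b[:,250]; print('far row',60+cross(b[60:120,235],150), g([[252,60+cross(b[60:120,235],150)]],.034))
print('ref mark',g([[292.5/2+105.75,222/2-.25]],.034),'held mark',g([[293.5/2+105.75,417/2-.25]],.058))
print('held front top',g(np.array([[198,354],[390,354],[203,550],[384.5,550]])/2+[105.75,-.25],.058).tolist())
print('held front bottom',g(np.array([[208,331],[379,331]])/2+[105.75,-.25],.034).tolist())
E
python3 e.py
```

```text
ref 90 208.42 295.39 [[70.21, 17.99], [70.18, -17.13]]
ref 100 208.5 294.84 [[66.31, 18.09], [66.28, -17.03]]
ref 110 208.66 294.64 [[62.34, 18.17], [62.31, -17.08]]
ref 120 209.4 294.53 [[58.32, 18.01], [58.29, -17.17]]
far row 80.78260869565217 [[73.74  0.39]]
ref mark [[62.03  0.4 ]] held mark [[27.97  0.26]]
held front top [[39.96, 17.46], [39.92, -17.15], [0.54, 18.0], [0.48, -17.55]]
held front bottom [[39.3, 18.52], [39.26, -18.09]]
```

Call:
jog_arm:
  rows:
    - [0,0,0,0,0,-0.015,-1]
    - [0,0,0,0.073,-0.0175,0,-1]
    - [0,0,0,0.073,-0.0175,0,-1]
    - [0,0,0,0.073,-0.0175,0,-1]
    - [0,0,0,0.073,-0.0175,0,-1]
    - [0,0,0,0.073,-0.0175,0,-1]
    - [0,0,0,0,0,0,-1]

```text
clock: 10.85
ee_pos: [0.5588, -0.2139, 0.0368]
eef_rot: [0.993, -0.118, -0.002, 0.0]
contact_force: [-10.0, 1.7, 15.8]
finger_gap: 0.0346
```

Call:
jog_arm:
  rows:
    - [0,0,0,0.073,-0.0175,0,-1]
    - [0,0,0,0.073,-0.0175,0,-1]
    - [0,0,0,0.073,-0.0175,0,-1]
    - [0,0,0,0.073,-0.0175,0,-1]
    - [0,0,0,0.073,-0.0175,0,-1]
    - [0,0,0,0,0,0,-1]
    - [0,0,0,0,0,0,-1]

```text
clock: 11.72
ee_pos: [0.5735, -0.2174, 0.0368]
eef_rot: [0.993, -0.118, -0.002, 0.0]
contact_force: [-10.3, 1.7, 13.6]
finger_gap: 0.0348
```

```bash
python3 -c "
from h import *
c,P,im=report('w5',things=())
np.save('P5.npy',P); cv2.imwrite('pics/w5z.png',cv2.resize(im[100:300,156:356,::-1],None,fx=3,fy=3,interpolation=cv2.INTER_CUBIC))"
```

```text
t 11.725 tcp [ 0.5735 -0.2174  0.0368] x ang -13.55 tilt [-0.003 -0.001 -1.   ] gap 0.0348 F [-10.3   1.7  13.6]
```

View pics/w5z.png

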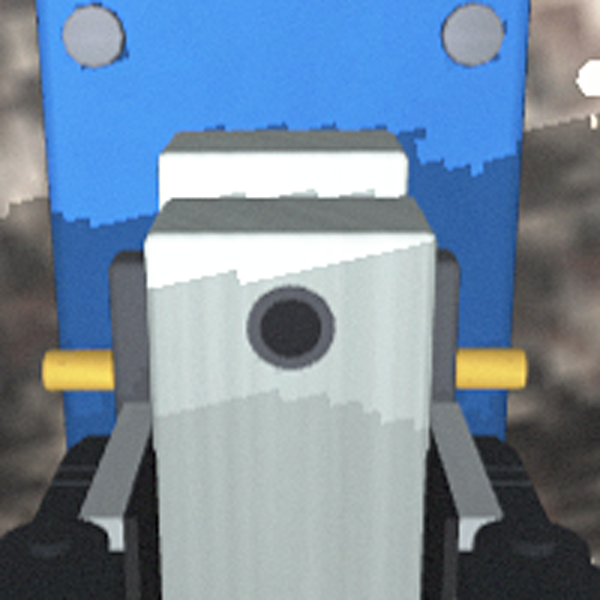

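Zoomed (3x, offset (156,100)), the reference block's far top edge is at row 151, columns 159–407. The held block's lower front edge is at row ~199 and its upper front edge at row 234, columns 145–436. A few millimetres remain.

```bash
cat > e5.py <<'E'
from h import *
import sys
P=np.load('P5.npy'); c=ctrl.calibration('wrist'); a=np.radians(-13.54); ex=np.array([np.cos(a),np.sin(a),0]);ey=np.array([-ex[1],ex[0],0]); o=np.array([.5735,-.2174,0])
def g(q,z): f=w(c,P,np.array(q)/3+[156-.33,100-.33],z)-o; return (np.c_[f@ex,f@ey]*1000).round(2).tolist()
print('ref',g([[159,151],[407,151],[160,190],[406,190]],.034)); print('held bot',g([[160,199.5],[418,199.5]],.034)); print('held top',g([[145,234],[436,234],[157,500],[424,500]],.058),'mark',g([[291,327]],.058))
im=cv2.imread('pics/w5.png').astype(int)
for u in (230,250,270): print(u,im[140:182,u,2].tolist())
for r in (156,160): print(r,im[r,204:214,2].tolist(),im[r,286:296,2].tolist())
E
python3 e5.py
```

```text
ref [[45.84, 18.67], [45.8, -16.26], [40.26, 18.73], [40.21, -16.28]]
held bot [[38.88, 18.78], [38.83, -18.04]]
held top [[39.69, 17.69], [39.64, -17.27], [4.24, 17.55], [4.16, -17.06]] mark [[27.87, 0.17]]
230 [78, 66, 45, 86, 118, 118, 114, 117, 121, 112, 144, 217, 250, 255, 255, 255, 255, 255, 255, 255, 255, 255, 255, 255, 255, 176, 110, 116, 116, 116, 116, 112, 120, 117, 117, 116, 112, 150, 214, 241, 252, 254]
250 [68, 48, 56, 92, 121, 114, 114, 114, 119, 111, 154, 226, 251, 255, 255, 255, 255, 255, 255, 255, 255, 255, 255, 255, 255, 150, 109, 112, 116, 109, 111, 114, 116, 117, 114, 117, 106, 152, 225, 247, 252, 254]
270 [75, 75, 81, 101, 117, 117, 116, 116, 114, 109, 158, 228, 248, 253, 254, 254, 254, 254, 254, 254, 254, 254, 254, 255, 252, 152, 106, 117, 118, 113, 117, 113, 120, 117, 112, 111, 106, 149, 215, 243, 249, 252]
156 [77, 78, 72, 76, 75, 242, 255, 255, 255, 255] [253, 254, 254, 253, 243, 205, 77, 47, 51, 50]
160 [76, 77, 73, 75, 65, 244, 254, 255, 255, 255] [253, 254, 254, 253, 244, 166, 57, 48, 51, 54]
```

About 6 mm remain along the axis and 1.0 mm across.

Call:
jog_arm:
  rows:
    - [0,0,0,0.035,-0.002,0,-1]
    - [0,0,0,0.035,-0.002,0,-1]
    - [0,0,0,0.035,-0.002,0,-1]
    - [0,0,0,0.035,-0.002,0,-1]
    - [0,0,0,0,0,0,-1]
    - [0,0,0,0,0,0,-1]

```text
clock: 12.52
ee_pos: [0.5786, -0.218, 0.0368]
eef_rot: [0.993, -0.118, -0.002, 0.001]
contact_force: [-10.6, 1.0, 13.7]
finger_gap: 0.0348
```

```bash
cat > e6.py <<'E'
from h import *
import sys
n=sys.argv[1]; c,P,im=report(n,things=()); o=ctrl.observe()['ee_pos']*[1,1,0]
cv2.imwrite('pics/'+n+'z.png',cv2.resize(im[130:250,190:320,::-1],None,fx=6,fy=5,interpolation=cv2.INTER_CUBIC))
a=np.radians(-13.54); ex=np.array([np.cos(a),np.sin(a),0]);ey=np.array([-ex[1],ex[0],0])
r=im[:,:,0].astype(int)
def g(q,z): f=w(c,P,q,z)-o; return (np.c_[f@ex,f@ey]*1000).round(2).tolist()
for u in (225,235,265,275): print(u,r[145:185,u].tolist())
for v in (158,161,163,165,167,170,173,182,200,220): print(v,r[v,200:216].tolist(),r[v,284:304].tolist())
E
python3 e6.py w6
```

```text
t 12.525 tcp [ 0.5786 -0.218   0.0368] x ang -13.55 tilt [-0.004 -0.001 -1.   ] gap 0.0348 F [-10.6   1.   13.7]
225 [82, 79, 76, 78, 77, 79, 77, 77, 92, 107, 121, 119, 120, 122, 120, 119, 116, 159, 232, 231, 164, 112, 112, 118, 121, 118, 122, 123, 117, 119, 116, 116, 155, 225, 247, 253, 255, 255, 255, 255]
235 [79, 76, 78, 79, 77, 81, 79, 79, 91, 107, 119, 115, 118, 117, 122, 120, 115, 159, 228, 254, 239, 102, 117, 116, 114, 114, 117, 118, 116, 121, 118, 113, 155, 223, 246, 252, 254, 254, 254, 254]
265 [75, 72, 76, 75, 78, 83, 80, 65, 77, 114, 118, 116, 114, 120, 120, 115, 114, 170, 240, 236, 152, 115, 116, 119, 116, 115, 121, 121, 118, 113, 111, 111, 157, 222, 245, 252, 253, 254, 254, 254]
275 [80, 78, 81, 82, 80, 77, 74, 78, 83, 106, 116, 120, 118, 114, 114, 117, 118, 175, 239, 249, 207, 111, 117, 114, 118, 118, 115, 116, 115, 122, 117, 115, 153, 221, 243, 249, 253, 254, 249, 207]
158 [79, 77, 76, 76, 79, 75, 78, 79, 78, 82, 77, 79, 78, 87, 114, 120] [116, 117, 115, 115, 120, 100, 70, 55, 56, 50, 54, 54, 57, 52, 52, 53, 51, 48, 52, 50]
161 [81, 80, 76, 81, 78, 75, 80, 80, 79, 81, 
[... 797 characters left out ...]
 53, 55, 49, 40, 90, 124, 119, 115, 120, 115, 119, 123, 121] [115, 119, 115, 119, 119, 115, 115, 117, 120, 121, 122, 119, 117, 120, 75, 46, 46, 54, 49, 52]
182 [49, 55, 49, 37, 224, 249, 254, 255, 255, 255, 255, 255, 255, 255, 255, 255] [254, 254, 254, 254, 254, 254, 254, 254, 254, 253, 253, 253, 253, 254, 255, 252, 245, 138, 54, 52]
200 [97, 100, 99, 100, 86, 163, 177, 193, 204, 199, 205, 211, 207, 210, 203, 206] [213, 210, 212, 206, 204, 205, 204, 206, 204, 201, 197, 202, 204, 209, 195, 177, 164, 104, 98, 103]
220 [101, 102, 96, 104, 102, 94, 163, 178, 200, 201, 202, 200, 208, 204, 201, 202] [212, 207, 206, 206, 202, 204, 203, 202, 199, 198, 197, 199, 204, 196, 185, 178, 106, 100, 98, 105]
```

View pics/w6z.png

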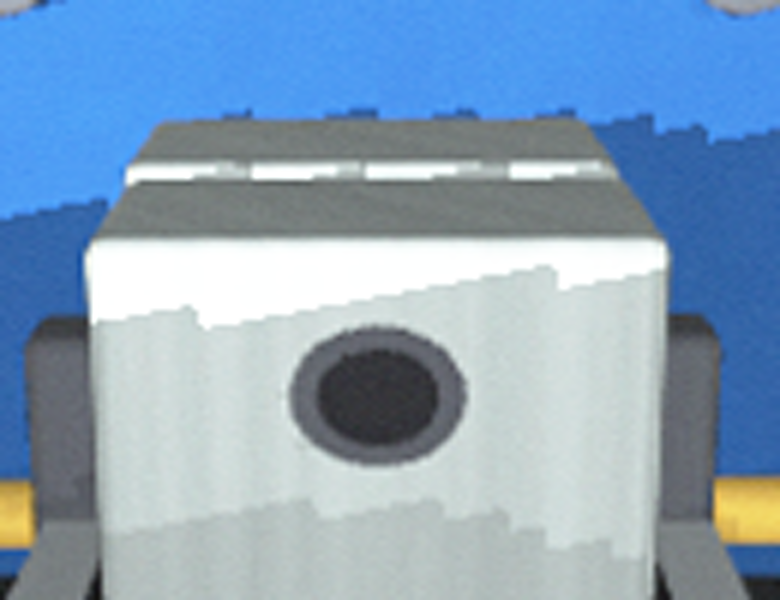

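The gap strip between the two end faces spans rows ~162–165.5, about 1.5 mm. The lateral error is about 0.3 mm. I'll make a fine step with the pressure kept on.

Call:
jog_arm:
  rows:
    - [0,0,0,0.018,0,0,-1]
    - [0,0,0,0.018,0,0,-1]
    - [0,0,0,0,0,0,-1]
    - [0,0,0,0,0,0,-1]

```text
clock: 13.08
ee_pos: [0.5799, -0.218, 0.0368]
eef_rot: [0.993, -0.118, -0.002, 0.001]
contact_force: [-10.6, -0.4, 14.9]
finger_gap: 0.0345
```

```bash
python3 e6.py w7
```

```text
t 13.075 tcp [ 0.5799 -0.218   0.0368] x ang -13.56 tilt [-0.005 -0.001 -1.   ] gap 0.0345 F [-10.6  -0.4  14.9]
225 [81, 79, 77, 75, 78, 79, 80, 79, 81, 80, 76, 95, 122, 120, 120, 114, 118, 113, 121, 123, 120, 117, 114, 117, 119, 121, 122, 119, 120, 120, 116, 116, 155, 224, 246, 253, 255, 255, 255, 255]
235 [74, 80, 76, 81, 79, 78, 81, 80, 70, 52, 58, 98, 116, 118, 119, 120, 125, 122, 118, 119, 116, 111, 118, 113, 118, 118, 115, 120, 122, 116, 121, 118, 153, 223, 245, 252, 254, 255, 254, 254]
265 [76, 77, 78, 74, 74, 79, 80, 78, 78, 62, 67, 100, 120, 121, 117, 115, 121, 118, 109, 120, 120, 117, 118, 116, 118, 116, 114, 119, 114, 113, 110, 115, 155, 223, 246, 251, 254, 254, 254, 254]
275 [80, 78, 72, 79, 79, 77, 78, 79, 82, 78, 83, 106, 116, 113, 118, 123, 114, 112, 120, 125, 123, 114, 119, 118, 119, 119, 116, 115, 117, 120, 120, 112, 153, 222, 241, 249, 252, 254, 253, 253]
158 [77, 78, 82, 80, 83, 81, 77, 77, 83, 80, 79, 76, 78, 78, 77, 90] [115, 116, 117, 114, 105, 71, 53, 48, 53, 52, 52, 51, 52, 52, 51, 49, 52, 51, 44, 52]
161 [78, 80, 77, 82, 83, 78, 78, 78, 79, 77, 77, 80, 77, 8
[... 773 characters left out ...]
 69, 53, 51, 49, 48, 87, 122, 120, 117, 120, 120, 120, 126, 122] [119, 121, 119, 123, 118, 120, 119, 121, 115, 118, 120, 117, 117, 120, 77, 54, 49, 54, 47, 53]
182 [53, 53, 49, 38, 198, 249, 254, 255, 255, 255, 255, 255, 255, 255, 255, 255] [254, 254, 254, 254, 254, 254, 255, 255, 255, 255, 248, 248, 247, 249, 250, 198, 179, 114, 60, 52]
200 [80, 74, 81, 83, 76, 161, 180, 189, 202, 204, 208, 212, 207, 209, 207, 207] [210, 211, 209, 208, 204, 204, 208, 205, 204, 202, 200, 204, 204, 206, 195, 180, 168, 95, 86, 87]
220 [99, 100, 101, 103, 101, 95, 163, 180, 198, 203, 204, 204, 207, 204, 205, 198] [210, 211, 206, 204, 200, 205, 200, 197, 201, 200, 201, 202, 202, 197, 184, 175, 104, 101, 99, 102]
```

View pics/w7z.png

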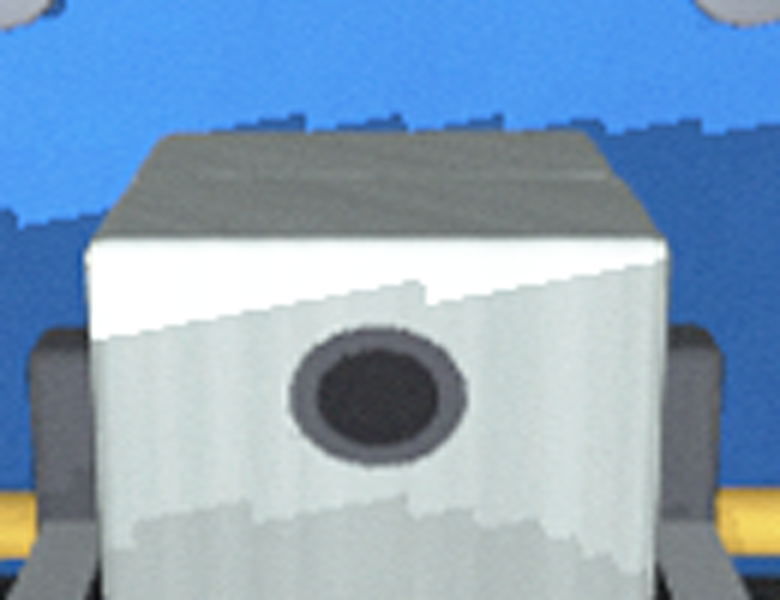

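The far end faces are now essentially coplanar: the seam is a hairline at row ~165, and the reference is still about 0.2 mm to the left. I'll make one tiny nudge, then relieve the drag force so that letting go will not move the block.

Call:
jog_arm:
  rows:
    - [0,0,0,0.008,0.01,0,-1]
    - [0,0,0,0,0,0,-1]
    - [0,0,0,0,0,0,-1]

```text
clock: 13.5
ee_pos: [0.5799, -0.2181, 0.0368]
eef_rot: [0.993, -0.118, -0.003, 0.001]
contact_force: [-11.1, -0.7, 14.3]
finger_gap: 0.0348
```

Call:
jog_arm:
  rows:
    - [0,0,0,-0.02,0.005,0.01,-1]
    - [0,0,0,0,0,0,-1]
    - [0,0,0,0,0,0,-1]

```text
clock: 13.88
ee_pos: [0.5801, -0.218, 0.0368]
eef_rot: [0.993, -0.118, -0.001, 0.001]
contact_force: [-8.6, -2.5, 11.0]
finger_gap: 0.0347
```

```bash
python3 e6.py w8 | grep -v '^2[2-7]'
```

```text
t 13.875 tcp [ 0.5801 -0.218   0.0368] x ang -13.56 tilt [-0.003 -0.001 -1.   ] gap 0.0347 F [-8.6 -2.5 11. ]
158 [80, 80, 78, 76, 80, 80, 79, 77, 81, 78, 80, 78, 79, 78, 78, 76] [116, 117, 119, 122, 105, 63, 56, 49, 55, 50, 57, 51, 52, 53, 53, 52, 48, 58, 54, 50]
161 [79, 79, 79, 77, 78, 78, 74, 83, 79, 81, 78, 85, 77, 74, 88, 124] [120, 116, 117, 117, 119, 115, 103, 57, 48, 50, 53, 52, 46, 46, 51, 47, 49, 48, 43, 50]
163 [75, 78, 83, 76, 80, 79, 80, 77, 78, 81, 82, 81, 78, 89, 118, 121] [117, 120, 117, 118, 120, 117, 123, 102, 52, 54, 49, 51, 56, 49, 55, 54, 53, 52, 52, 53]
165 [77, 80, 78, 77, 73, 79, 83, 79, 76, 74, 77, 74, 98, 122, 119, 117] [116, 118, 110, 119, 113, 119, 121, 123, 105, 83, 52, 49, 49, 49, 46, 55, 50, 54, 51, 52]
167 [77, 78, 78, 76, 77, 78, 74, 78, 82, 79, 78, 117, 120, 123, 121, 118] [111, 115, 111, 112, 117, 115, 115, 119, 115, 119, 105, 70, 56, 53, 49, 50, 52, 52, 54, 50]
170 [76, 80, 77, 82, 80, 81, 81, 78, 73, 108, 121, 116, 112, 115, 114, 118] [118, 117, 118, 117, 119, 115, 116, 116, 116, 116, 113, 114, 103, 55, 50, 52, 51, 49, 53, 46]
173 [82, 68, 68, 75, 70, 52, 45, 85, 121, 116, 116, 115, 121, 124, 123, 122] [116, 119, 118, 120, 120, 119, 122, 117, 119, 121, 119, 121, 115, 117, 75, 44, 54, 55, 50, 53]
182 [53, 53, 54, 41, 146, 248, 254, 255, 255, 255, 255, 255, 255, 255, 255, 255] [254, 254, 254, 254, 254, 254, 254, 254, 255, 255, 255, 255, 248, 250, 248, 237, 189, 128, 60, 50]
200 [78, 74, 73, 72, 67, 158, 178, 190, 203, 199, 205, 207, 206, 210, 206, 208] [212, 211, 211, 208, 206, 206, 203, 204, 206, 196, 198, 205, 201, 207, 196, 181, 173, 92, 88, 83]
```

Both side edges now run straight through the seam. I'll relieve the remaining drag, with some downward pressure kept.

Call:
jog_arm:
  rows:
    - [0,0,0,-0.025,0.01,0.01,-1]
    - [0,0,0,0,0,0,-1]
    - [0,0,0,0,0,0,-1]

```text
clock: 14.3
ee_pos: [0.5803, -0.2178, 0.0368]
eef_rot: [0.993, -0.118, -0.0, 0.001]
contact_force: [-5.4, -3.0, 7.2]
finger_gap: 0.0348
```

Call:
jog_arm:
  rows:
    - [0,0,0,-0.03,-0.01,0,-1]
    - [0,0,0,0,0,0,-1]
    - [0,0,0,0,0,0,-1]

```text
clock: 14.68
ee_pos: [0.5804, -0.2178, 0.0368]
eef_rot: [0.993, -0.118, 0.001, 0.001]
contact_force: [-3.2, -2.1, 6.6]
finger_gap: 0.035
```

```bash
python3 e6.py w9
```

```text
t 14.675 tcp [ 0.5804 -0.2178  0.0368] x ang -13.55 tilt [ 0.002 -0.002 -1.   ] gap 0.035 F [-3.2 -2.1  6.6]
225 [83, 77, 76, 79, 79, 84, 79, 79, 80, 77, 75, 79, 97, 119, 117, 118, 114, 115, 115, 116, 120, 119, 112, 117, 116, 120, 121, 119, 120, 120, 116, 129, 189, 236, 250, 254, 255, 255, 255, 255]
235 [76, 77, 77, 77, 79, 74, 79, 79, 81, 71, 49, 52, 95, 116, 115, 118, 118, 118, 120, 116, 115, 114, 116, 115, 118, 119, 116, 119, 118, 122, 117, 124, 180, 236, 249, 254, 254, 254, 254, 254]
265 [78, 79, 75, 79, 72, 78, 75, 79, 74, 73, 70, 55, 94, 119, 112, 120, 116, 119, 115, 115, 116, 116, 117, 113, 115, 118, 119, 119, 111, 112, 112, 128, 187, 233, 248, 253, 254, 254, 254, 254]
275 [80, 79, 79, 75, 80, 77, 75, 79, 69, 50, 48, 56, 93, 116, 116, 119, 121, 116, 117, 118, 120, 115, 113, 113, 118, 115, 114, 118, 114, 118, 112, 115, 173, 234, 246, 250, 253, 253, 253, 253]
158 [79, 75, 78, 83, 77, 77, 77, 75, 79, 77, 78, 80, 78, 79, 81, 78] [118, 114, 117, 117, 103, 69, 51, 50, 50, 53, 52, 49, 52, 51, 52, 52, 52, 51, 53, 50]
161 [80, 80, 81, 77, 78, 81, 79, 77, 77, 81, 74, 81, 79, 79, 76, 86]
[... 756 characters left out ...]
79, 77, 82, 78, 80, 77, 97, 120, 117, 116, 116, 120, 115, 119, 119] [118, 117, 116, 117, 116, 119, 117, 117, 115, 119, 117, 121, 115, 118, 73, 47, 46, 46, 53, 51]
182 [53, 51, 51, 37, 157, 246, 254, 255, 255, 255, 255, 255, 255, 255, 255, 255] [254, 254, 254, 254, 254, 253, 254, 254, 254, 254, 254, 254, 255, 255, 248, 235, 227, 121, 58, 46]
200 [65, 66, 64, 61, 58, 156, 176, 188, 203, 203, 207, 209, 206, 205, 202, 255] [213, 213, 207, 204, 201, 202, 204, 204, 202, 201, 197, 205, 202, 202, 195, 177, 162, 85, 71, 75]
220 [96, 100, 100, 99, 98, 93, 160, 178, 197, 200, 201, 205, 205, 203, 203, 200] [210, 210, 209, 207, 201, 202, 204, 202, 199, 201, 199, 201, 206, 195, 185, 176, 107, 99, 103, 96]
```

View pics/w9z.png

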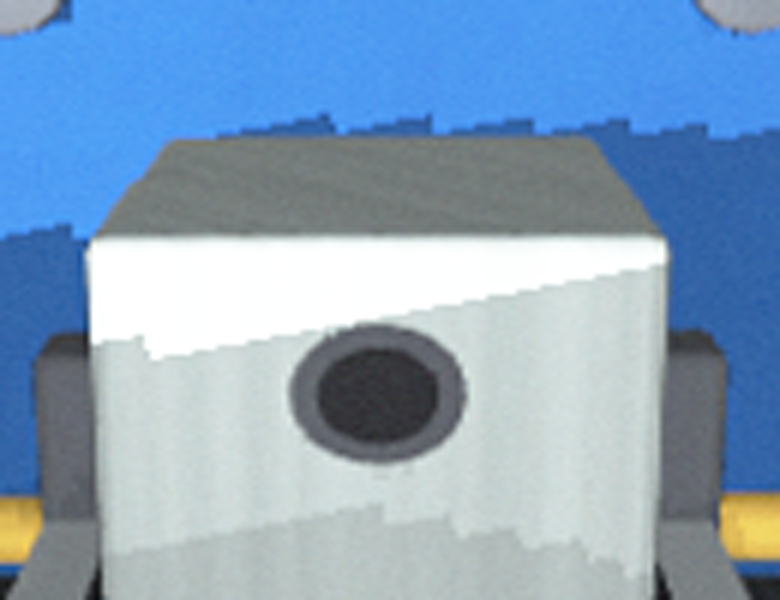

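The seam has vanished. I need to check whether the block overshot: the front face foot is at row ~157 and its top edge at row ~176.5.

```bash
cat > f.py <<'E'
from h import *
c,P=campose('wrist'); s=ctrl.observe(); a=np.radians(-13.54); ex=np.array([np.cos(a),np.sin(a),0])
o=s['ee_pos']*[1,1,0]
for d in (.0395,.04,.0405): print(d,px(c,P,[o+d*ex+[0,0,z] for z in (.058,.034,.01)]).round(2).tolist())
E
python3 f.py
python3 - <<'E'
import cv2,numpy as np
for n in ('w5','w6','w7','w8','w9'):
    g=cv2.imread(f'pics/{n}.png')[:,:,2].astype(float)[:,220:284]
    gy=g.copy(); out=[]
    for u in range(64):
        l=g[:,u]
        k=next(i for i in range(185,165,-1) if l[i]<175); t=k+(175-l[k])/(l[k+1]-l[k])
        j=next(i for i in range(158 if n>'w6' else 148,125,-1) if l[i]<98); out.append((t,j+(98-l[j])/(l[j+1]-l[j])))
    print(n,np.median(out,0).round(2))
E
```

```text
0.0395 [[253.26, 177.75], [253.02, 164.69], [252.84, 155.17]]
0.04 [[253.26, 176.4], [253.02, 163.54], [252.84, 154.17]]
0.0405 [[253.26, 175.05], [253.02, 162.39], [252.84, 153.17]]
w5 [177.31 143.19]
w6 [177.3 152.3]
w7 [177.31 156.  ]
w8 [177.23 156.38]
w9 [176.85 157.18]<stdin>:8: RuntimeWarning: divide by zero encountered in scalar divide
```

```bash
cat > k.py <<'E'
from h import *
c=ctrl.calibration('wrist'); a=np.radians(-13.55); ex=np.array([np.cos(a),np.sin(a),0])
def pose(tcp,zt):
    z=np.array(zt)/np.linalg.norm(zt); x=ex-z*(ex@z); x/=np.linalg.norm(x); T=np.eye(4); T[:3,:3]=np.c_[x,np.cross(z,x),z]; T[:3,3]=tcp; return T@np.array(c['T_tool_cam'])
def al(P,v,z): return round(float((w(c,P,[[252,v]],z)[0]-[.5,-.2,0])@ex*1000),2)
for n,t,zt,pts in [('w5',(.5735,-.2174,.0368),(-.003,-.001,-1),dict(top=176.8,hb=164.8,rt=149.7,foot=143.2)),
 ('w6',(.5786,-.218,.0368),(-.004,-.001,-1),dict(top=176.8,hb=165.6,rt=161.7,foot=152.8)),
 ('w7',(.5799,-.218,.0368),(-.005,-.001,-1),dict(top=176.8,foot=156.0)),('w8',(.5801,-.218,.0368),(-.003,-.001,-1),dict(top=176.75,foot=156.4)),
 ('w9',(.5804,-.2178,.0368),(.002,-.002,-1),dict(top=176.35,foot=157.2))]:
    P=pose(t,zt); print(n,{k:al(P,v,dict(top=.058,hb=.034,rt=.034,foot=.01)[k]) for k,v in pts.items()})
# silhouettes of the joint front face, below/above the seam
for n in ('w6','w7','w8','w9'):
    g=cv2.imread(f'pics/{n}.png').astype(float); s=g[:,:,0]-g[:,:,2]  # blue minus red: face ~0
    L=[];Rr=[]
    for r in range(158,176):
        l=s[r]; th=.5*0+35
        i=next(k for k in range(235,190,-1) if l[k]>th); L.append(i+(l[i]-th)/(l[i]-l[i+1]))
        j=next(k for k in range(270,315) if l[k]>th); Rr.append(j-(l[j]-th)/(l[j]-l[j-1]))
    print(n,'L',np.round(L,1).tolist()); print('  R',np.round(Rr,1).tolist())
E
python3 k.py
```

```text
w5 {'top': 115.54, 'hb': 115.01, 'rt': 121.51, 'foot': 120.86}
w6 {'top': 120.67, 'hb': 119.77, 'rt': 121.46, 'foot': 121.2}
w7 {'top': 121.96, 'foot': 120.85}
w8 {'top': 122.12, 'foot': 120.88}
w9 {'top': 122.35, 'foot': 120.82}
w6 L [214.3, 213.6, 212.9, 212.6, 211.8, 211.0, 210.8, 210.7, 210.7, 210.8, 210.6, 209.9, 209.6, 208.8, 207.9, 207.5, 206.9, 206.6]
  R [289.2, 290.0, 290.3, 291.1, 291.5, 291.9, 292.3, 292.5, 293.3, 294.1, 294.5, 295.1, 296.1, 296.5, 297.1, 297.4, 298.1, 298.5]
w7 L [216.2, 215.6, 214.9, 214.6, 213.8, 213.3, 212.8, 212.3, 211.8, 211.3, 210.8, 209.9, 209.5, 208.8, 207.9, 207.5, 206.9, 206.6]
  R [288.1, 288.7, 289.1, 290.1, 290.4, 291.1, 291.5, 292.1, 293.3, 294.1, 294.5, 295.1, 296.1, 296.5, 297.1, 297.5, 298.1, 298.5]
w8 L [216.8, 216.3, 215.8, 214.9, 214.6, 213.9, 213.3, 212.8, 212.2, 211.3, 210.8, 210.2, 209.6, 208.9, 208.6, 207.5, 206.9, 206.6]
  R [288.1, 288.5, 289.1, 290.1, 290.4, 291.1, 291.4, 292.1, 293.3, 294.2, 294.8, 295.3, 296.1, 296.5, 297.1, 297.5, 298.1, 298.9]
w9 L [218.4, 217.2, 216.6, 215.9, 215.6, 214.8, 214.3, 213.8, 212.5, 211.2, 210.8, 210.3, 209.5, 208.8, 208.3, 207.8, 207.3, 206.7]
  R [288.1, 289.1, 289.5, 290.1, 290.4, 291.1, 291.9, 292.4, 293.3, 294.1, 294.5, 295.1, 296.1, 296.5, 297.1, 297.4, 298.1, 298.9]
```

Using the w5 and w6 views as reference, the block is now within about 0.3 mm lengthwise and 0.2 mm sideways. I'll zero the remaining side force, then open.

Call:
jog_arm:
  rows:
    - [0,0,0,-0.03,-0.015,0,-1]
    - [0,0,0,0,0,0,-1]
    - [0,0,0,0,0,0,-1]

```text
clock: 15.1
ee_pos: [0.5804, -0.2178, 0.0369]
eef_rot: [0.993, -0.118, 0.002, 0.0]
contact_force: [-0.6, -1.2, 6.5]
finger_gap: 0.0348
```

```bash
python3 e6.py w10 | head -1; sed -i "s/('w6','w7','w8','w9'):/('w9','w10'):/" k.py; python3 k.py | tail -4
```

```text
t 15.1 tcp [ 0.5804 -0.2178  0.0369] x ang -13.53 tilt [ 0.004 -0.001 -1.   ] gap 0.0348 F [-0.6 -1.2  6.5]
w9 L [218.4, 217.2, 216.6, 215.9, 215.6, 214.8, 214.3, 213.8, 212.5, 211.2, 210.8, 210.3, 209.5, 208.8, 208.3, 207.8, 207.3, 206.7]
  R [288.1, 289.1, 289.5, 290.1, 290.4, 291.1, 291.9, 292.4, 293.3, 294.1, 294.5, 295.1, 296.1, 296.5, 297.1, 297.4, 298.1, 298.9]
w10 L [218.5, 217.3, 216.7, 215.9, 215.6, 214.8, 214.3, 213.8, 212.5, 211.3, 210.7, 209.9, 209.6, 208.8, 208.3, 207.8, 207.3, 206.6]
  R [288.1, 289.1, 289.5, 290.1, 290.4, 291.1, 291.4, 292.1, 293.1, 294.1, 294.4, 295.1, 296.2, 296.5, 297.1, 297.5, 298.1, 298.9]
```

Call:
jog_arm:
  rows:
    - [0,0,0,0,0,0,0.1]
    - [0,0,0,0,0,0,0.4]
    - [0,0,0,0,0,0,0.8]
    - [0,0,0,0,0,0,0.8]
    - [0,0,0,0,0,0,0.8]
    - [0,0,0,0,0,0,0.8]

```text
clock: 15.9
ee_pos: [0.5784, -0.2173, 0.0351]
eef_rot: [0.993, -0.118, -0.0, -0.0]
contact_force: [0.1, 0.4, -0.1]
finger_gap: 0.077
```

```bash
python3 e6.py w11 | head -1; sed -i "s/('w9','w10'):/('w11',):/" k.py; python3 k.py | tail -2
```

```text
t 15.9 tcp [ 0.5784 -0.2173  0.0351] x ang -13.57 tilt [ 0.  0. -1.] gap 0.077 F [ 0.1  0.4 -0.1]
w11 L [215.2, 214.6, 213.9, 213.2, 212.5, 210.5, 209.8, 209.3, 208.8, 208.1, 207.5, 206.8, 206.2, 205.6, 204.9, 204.1, 203.7, 203.0]
  R [291.1, 291.5, 292.2, 293.0, 293.4, 294.4, 295.1, 295.5, 296.2, 297.1, 297.5, 298.1, 298.5, 299.2, 300.1, 300.5, 301.0, 301.3]
```

View pics/w11.png

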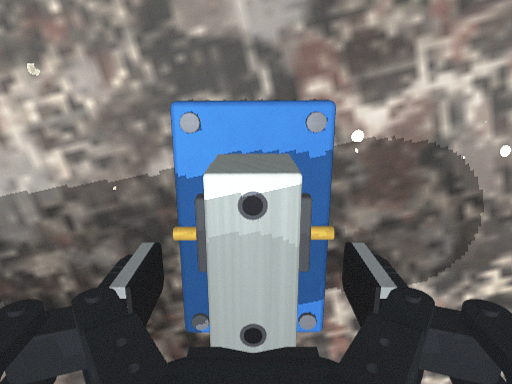

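Released cleanly, with the fingers clear on both sides. The side outline hints at up to ~0.5 mm of overshoot, so I'll retreat and look at the near end, where any overshoot shows as a bright strip.

Call:
jog_arm:
  rows:
    - [0,0,0,0,0,0.3,0.8]
    - [0,0,0,0,0,0.7,0.8]
    - [0,0,0,0,0,0.9,0.8]
    - [0,0,0,0,0,0.9,0.8]
    - [0,0,0,-0.8,0.2,0.4,0.8]
    - [0,0,0,-0.8,0.2,0,0.8]
    - [0,0,0,-0.8,0.2,-0.6,0.8]
    - [0,0,0,-0.8,0.2,-0.7,0.8]
    - [0,0,0,-0.2,0.03,-0.7,0.8]
    - [0,0,0,0,0,-0.3,0.8]
    - [0,0,0,0,0,0,0.8]
    - [0,0,0,0,0,0,0.8]

```text
clock: 17.45
ee_pos: [0.444, -0.1843, 0.0721]
eef_rot: [0.993, -0.118, 0.001, 0.0]
contact_force: [0.2, -0.4, -0.8]
finger_gap: 0.0767
```

```bash
python3 -c "
from h import *
c,P,im=report('w12',things=())
cr=im[0:180,160:360]
cv2.imwrite('pics/w12z.png',cv2.resize(cr[:,:,::-1],None,fx=3,fy=3,interpolation=cv2.INTER_CUBIC))"
```

```text
t 17.45 tcp [ 0.444  -0.1843  0.0721] x ang -13.55 tilt [ 0.002 -0.    -1.   ] gap 0.0767 F [ 0.2 -0.4 -0.8]
```

View pics/w12z.png

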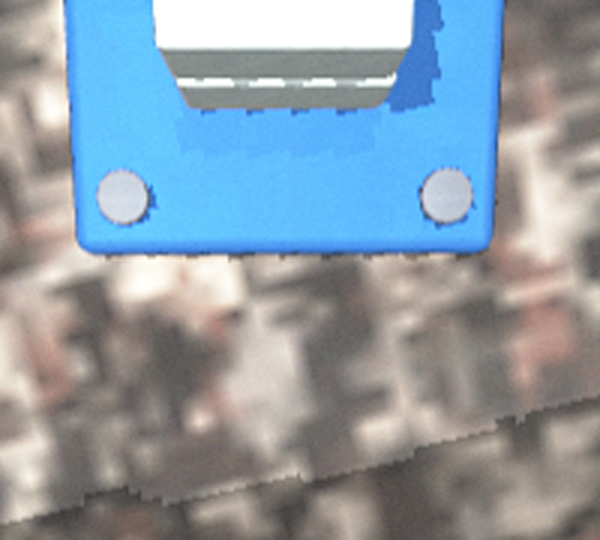

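The near end shows a bright strip (zoom rows 78–87, ~3 px), so the block overshot the far end by about 1 mm. I'll quantify it, then re-grip without lifting and slide it back with pressure on.

```bash
python3 - <<'E'
from h import *
c,P=campose('wrist'); im=cv2.imread('pics/w12.png')[:,:,2].astype(int)
for u in (223,232,240,250,262,270,280,288): print(u,im[12:38,u].tolist())
a=np.radians(-13.55); ex=np.array([np.cos(a),np.sin(a),0]); ey=np.array([-ex[1],ex[0],0])
for v in (25,26,27,28,29,30): print(v,round(float((w(c,P,[[252,v]],.034)[0]-[.5,-.2,0])@ex*1000),2))
g=cv2.imread('pics/w12.png').astype(float); s=g[:,:,0]-g[:,:,2]
for r in range(4,36):
    l=s[r]; i=next(k for k in range(235,190,-1) if l[k]>35); j=next(k for k in range(270,330) if l[k]>35)
    print(r,round(i+(l[i]-35)/(l[i]-l[i+1]),1),round(j-(l[j]-35)/(l[j]-l[j-1]),1),end=' | ')
E
```

```text
223 [255, 255, 255, 248, 186, 129, 133, 135, 134, 133, 133, 135, 127, 121, 237, 255, 228, 151, 134, 136, 132, 130, 133, 137, 113, 93]
232 [255, 255, 255, 247, 184, 126, 132, 134, 128, 130, 129, 134, 137, 125, 233, 255, 226, 147, 131, 134, 137, 131, 134, 136, 115, 89]
240 [255, 255, 255, 245, 176, 129, 136, 137, 133, 134, 141, 132, 130, 131, 169, 197, 175, 148, 129, 133, 132, 136, 133, 133, 116, 90]
250 [255, 255, 255, 244, 181, 123, 133, 139, 134, 131, 130, 135, 131, 120, 231, 255, 221, 141, 137, 135, 133, 133, 135, 135, 121, 93]
262 [255, 255, 255, 247, 181, 127, 136, 136, 136, 135, 135, 132, 131, 131, 165, 234, 227, 142, 133, 130, 132, 132, 132, 125, 92, 67]
270 [255, 255, 254, 243, 178, 127, 135, 134, 133, 130, 133, 137, 129, 123, 230, 255, 225, 136, 136, 129, 133, 130, 130, 129, 106, 87]
280 [255, 255, 255, 245, 174, 130, 135, 132, 133, 136, 131, 133, 128, 126, 163, 229, 219, 135, 133, 136, 135, 133, 129, 125, 104, 88]
288 [255, 255, 255, 240, 165, 128, 139, 134, 134, 133, 134, 130, 128, 118, 225, 252, 212, 136, 131, 132, 120, 87, 83, 95, 97, 96]
25 42.26
26 41.82
27 41.38
28 40.94
29 40.5
30 40.06
4 210.8 297.1 | 5 210.9 297.1 | 6 211.3 297.1 | 7 211.5 297.1 | 8 211.5 297.0 | 9 211.6 296.9 | 10 211.6 296.7 | 11 211.5 296.7 | 12 211.6 296.6 | 13 211.7 296.4 | 14 211.8 296.3 | 15 212.2 295.7 | 16 212.9 295.2 | 17 213.7 294.6 | 18 213.9 294.2 | 19 214.7 293.6 | 20 214.9 293.2 | 21 215.7 292.5 | 22 216.0 292.1 | 23 216.7 291.5 | 24 216.9 291.4 | 25 217.8 291.4 | 26 218.6 291.3 | 27 218.7 290.7 | 28 218.9 290.2 | 29 219.6 289.6 | 30 219.9 289.2 | 31 220.6 288.6 | 32 220.9 288.1 | 33 221.6 287.2 | 34 221.9 286.4 | 35 222.9 284.4 |
```

Call:
jog_arm:
  rows:
    - [0,0,0,0,0,0.75,0.8]
    - [0,0,0,0,0,0.75,0.8]
    - [0,0,0,0.84,-0.206,0,0.8]
    - [0,0,0,0.84,-0.206,0,0.8]
    - [0,0,0,0.84,-0.206,0,0.8]
    - [0,0,0,0.84,-0.206,0,0.8]
    - [0,0,0,0,0,0,0.8]
    - [0,0,0,0,0,-0.7,0.8]
    - [0,0,0,0,0,-0.8,0.8]
    - [0,0,0,0,0,-0.6,0.8]
    - [0,0,0,0,0,-0.25,0.8]
    - [0,0,0,0,0,0,0.8]
    - [0,0,0,0,0,0,0.8]

```text
clock: 19.12
ee_pos: [0.5777, -0.2172, 0.0385]
eef_rot: [0.993, -0.118, 0.001, 0.0]
contact_force: [0.3, 0.8, 0.8]
finger_gap: 0.077
```

Call:
jog_arm:
  rows:
    - [0,0,0,0,0,0,0.2]
    - [0,0,0,0,0,0,-1]
    - [0,0,0,0,0,0,-1]
    - [0,0,0,0,0,0,-1]
    - [0,0,0,0,0,0,-1]
    - [0,0,0,0,0,0,-1]
    - [0,0,0,0,0,-0.035,-1]
    - [0,0,0,0,0,0,-1]

```text
clock: 20.12
ee_pos: [0.5773, -0.217, 0.0379]
eef_rot: [0.993, -0.118, 0.001, 0.0]
contact_force: [-2.6, 3.0, 12.3]
finger_gap: 0.0348
```

```bash
sed -i 's/145:185,u/140:180,u/; s/^for v in.*/for v in ():/' e6.py; python3 e6.py w13
```

```text
File "e6.py", line 9
    for v in ():
IndentationError: expected an indented block after 'for' statement on line 9
```

```bash
sed -i '/^for v in/d' e6.py; python3 e6.py w13; grep -c . e6.py
```

```text
t 20.125 tcp [ 0.5773 -0.217   0.0379] x ang -13.54 tilt [ 0.001 -0.001 -1.   ] gap 0.0348 F [-2.6  3.  12.3]
225 [79, 74, 78, 74, 77, 74, 82, 77, 76, 72, 90, 106, 116, 116, 115, 113, 113, 116, 113, 115, 114, 116, 122, 119, 114, 115, 114, 140, 208, 242, 253, 255, 255, 255, 255, 255, 255, 255, 255, 255]
235 [79, 77, 76, 80, 76, 79, 79, 74, 70, 48, 79, 110, 115, 116, 119, 114, 117, 111, 116, 115, 115, 113, 118, 120, 119, 118, 112, 134, 207, 242, 252, 254, 255, 255, 254, 254, 254, 254, 254, 254]
265 [81, 74, 73, 74, 77, 75, 78, 75, 76, 70, 86, 120, 115, 113, 114, 112, 113, 116, 114, 118, 112, 115, 119, 117, 114, 115, 108, 141, 208, 243, 251, 254, 254, 254, 254, 254, 254, 254, 254, 254]
275 [77, 77, 76, 76, 79, 77, 66, 51, 50, 46, 86, 118, 117, 115, 115, 115, 114, 117, 120, 115, 122, 117, 118, 111, 119, 118, 110, 140, 203, 238, 248, 252, 253, 253, 253, 253, 253, 253, 253, 253]
8
```

Call:
jog_arm:
  rows:
    - [0,0,0,-0.025,0.006,0,-1]
    - [0,0,0,-0.025,0.006,0,-1]
    - [0,0,0,0,0,0,-1]
    - [0,0,0,0,0,0,-1]

```text
clock: 20.68
ee_pos: [0.5774, -0.217, 0.0379]
eef_rot: [0.993, -0.118, 0.003, 0.0]
contact_force: [1.2, 0.8, 8.8]
finger_gap: 0.0345
```

```bash
python3 e6.py w14; sed -i "s/('w11',):/('w13','w14'):/" k.py; python3 k.py | tail -4
```

```text
t 20.675 tcp [ 0.5774 -0.217   0.0379] x ang -13.52 tilt [ 0.006 -0.002 -1.   ] gap 0.0345 F [1.2 0.8 8.8]
225 [75, 76, 79, 77, 78, 79, 78, 79, 74, 78, 79, 93, 113, 117, 114, 110, 112, 118, 114, 116, 113, 121, 118, 116, 115, 113, 116, 151, 225, 248, 254, 255, 255, 255, 255, 255, 255, 255, 255, 255]
235 [74, 71, 78, 76, 76, 73, 74, 78, 66, 45, 68, 103, 122, 119, 117, 112, 116, 112, 112, 116, 117, 115, 111, 115, 118, 118, 110, 151, 222, 245, 253, 254, 255, 254, 254, 254, 254, 254, 254, 254]
265 [75, 78, 77, 75, 76, 75, 74, 74, 73, 60, 76, 109, 117, 115, 111, 119, 114, 112, 115, 116, 112, 114, 118, 116, 111, 111, 110, 153, 223, 245, 251, 254, 254, 254, 254, 254, 254, 254, 254, 254]
275 [75, 75, 74, 76, 77, 74, 78, 70, 48, 48, 74, 108, 115, 119, 111, 113, 113, 118, 112, 113, 114, 116, 114, 113, 112, 114, 111, 150, 216, 242, 249, 252, 253, 253, 253, 253, 253, 253, 253, 253]
w13 L [212.5, 210.8, 210.2, 209.8, 209.2, 208.6, 207.8, 207.2, 206.6, 205.8, 205.0, 204.7, 204.1, 203.8, 203.8, 203.8, 203.9, 203.9]
  R [293.3, 294.1, 294.5, 295.1, 296.1, 296.5, 297.2, 298.1, 298.5, 299.2, 299.7, 300.2, 300.5, 300.9, 300.9, 300.7, 300.6, 300.6]
w14 L [212.5, 211.2, 210.6, 209.8, 209.2, 208.6, 207.8, 207.3, 206.6, 205.8, 205.0, 204.7, 204.1, 203.9, 203.9, 203.9, 204.1, 204.5]
  R [293.1, 294.1, 294.7, 295.3, 296.1, 296.5, 297.2, 298.1, 298.5, 299.2, 300.0, 300.3, 300.5, 300.9, 300.7, 300.6, 300.6, 300.6]
```

The command took up elastic slack only, and the block has not slid yet. I'll continue.

Call:
jog_arm:
  rows:
    - [0,0,0,-0.03,0.007,0,-1]
    - [0,0,0,-0.03,0.007,0,-1]
    - [0,0,0,0,0,0,-1]
    - [0,0,0,0,0,0,-1]

```text
clock: 21.22
ee_pos: [0.5769, -0.2169, 0.038]
eef_rot: [0.993, -0.117, 0.005, 0.001]
contact_force: [4.1, -0.6, 5.0]
finger_gap: 0.0348
```

Call:
jog_arm:
  rows:
    - [0,0,0,-0.025,0.006,0,-1]
    - [0,0,0,0,0,0,-1]
    - [0,0,0,0,0,0,-1]

```text
clock: 21.6
ee_pos: [0.5761, -0.2167, 0.038]
eef_rot: [0.993, -0.117, 0.005, 0.001]
contact_force: [5.6, -0.9, 5.7]
finger_gap: 0.0348
```

```bash
python3 e6.py w15; sed -i "s/('w13','w14'):/('w15',):/" k.py; python3 k.py | tail -2
```

```text
t 21.6 tcp [ 0.5761 -0.2167  0.038 ] x ang -13.47 tilt [ 0.01  -0.003 -1.   ] gap 0.0348 F [ 5.6 -0.9  5.7]
225 [80, 80, 80, 75, 77, 74, 75, 72, 97, 118, 116, 115, 113, 111, 110, 154, 208, 186, 110, 112, 112, 116, 117, 113, 112, 113, 111, 163, 223, 247, 254, 255, 255, 255, 255, 255, 255, 255, 255, 255]
235 [78, 73, 78, 81, 73, 73, 80, 77, 98, 117, 117, 115, 119, 115, 109, 125, 154, 138, 109, 109, 111, 115, 114, 116, 117, 118, 110, 157, 224, 246, 253, 254, 254, 254, 254, 254, 254, 254, 254, 254]
265 [76, 74, 70, 74, 76, 75, 75, 70, 93, 118, 110, 113, 116, 113, 107, 166, 225, 191, 110, 111, 114, 115, 112, 117, 115, 110, 105, 160, 225, 245, 252, 253, 254, 254, 254, 254, 254, 254, 254, 254]
275 [78, 71, 75, 75, 70, 80, 75, 80, 97, 114, 115, 115, 108, 112, 115, 135, 158, 140, 111, 109, 116, 116, 113, 110, 113, 116, 114, 159, 221, 243, 250, 252, 253, 253, 253, 253, 253, 253, 253, 253]
w15 L [212.6, 211.1, 210.5, 209.8, 209.2, 208.5, 207.7, 206.9, 206.3, 205.7, 204.9, 204.7, 204.1, 203.9, 203.9, 203.9, 204.0, 204.4]
  R [293.9, 294.3, 294.6, 295.3, 296.1, 296.7, 297.3, 298.1, 298.6, 299.4, 300.0, 300.3, 300.5, 300.6, 300.6, 300.6, 300.6, 300.6]
```

View pics/w15z.png

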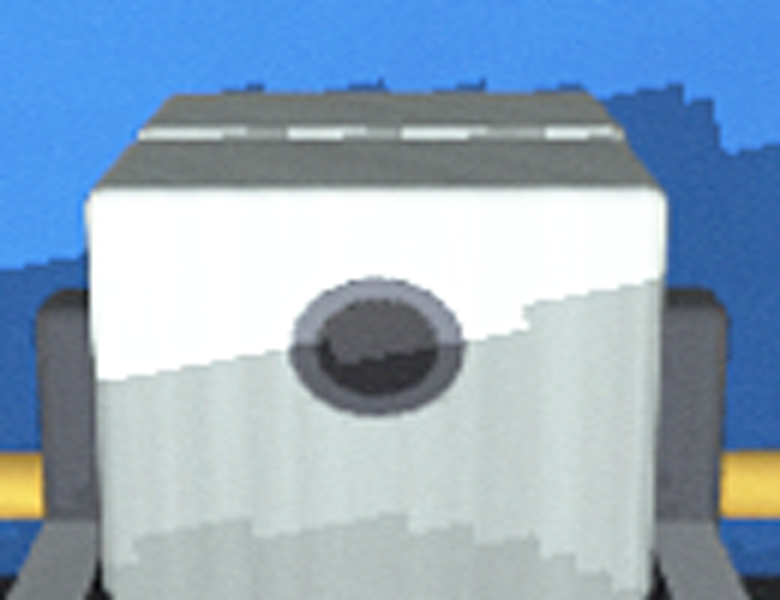

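The strip at rows ~154.7–157.8 includes about 1.2 px of edge bevel, so the block is now ~0.5 mm short. I'll unwind the slack and creep forward in small steps.

Call:
jog_arm:
  rows:
    - [0,0,0,0.03,-0.007,0,-1]
    - [0,0,0,0.03,-0.007,0,-1]
    - [0,0,0,0,0,0,-1]
    - [0,0,0,0,0,0,-1]

```text
clock: 22.15
ee_pos: [0.5761, -0.2167, 0.0379]
eef_rot: [0.993, -0.118, 0.003, 0.0]
contact_force: [-0.2, 1.5, 9.8]
finger_gap: 0.0348
```

```bash
python3 e6.py w16
```

```text
t 22.15 tcp [ 0.5761 -0.2167  0.0379] x ang -13.5 tilt [ 0.005 -0.001 -1.   ] gap 0.0348 F [-0.2  1.5  9.8]
225 [78, 72, 76, 75, 79, 74, 78, 81, 101, 116, 117, 113, 114, 115, 113, 146, 201, 182, 107, 112, 114, 122, 117, 117, 117, 112, 113, 146, 220, 247, 253, 255, 255, 255, 255, 255, 255, 255, 255, 255]
235 [81, 74, 78, 73, 78, 76, 78, 79, 101, 115, 117, 115, 118, 117, 112, 128, 150, 138, 110, 112, 115, 109, 119, 115, 119, 120, 111, 148, 217, 246, 253, 254, 255, 254, 254, 254, 254, 254, 254, 254]
265 [74, 78, 80, 77, 75, 74, 66, 62, 97, 113, 113, 112, 116, 112, 108, 158, 213, 192, 111, 114, 114, 116, 117, 121, 111, 110, 108, 150, 220, 244, 251, 253, 254, 254, 254, 254, 254, 254, 254, 254]
275 [71, 74, 76, 76, 75, 77, 72, 87, 105, 117, 118, 115, 113, 110, 114, 132, 158, 142, 115, 109, 116, 116, 113, 113, 116, 117, 113, 145, 219, 243, 248, 253, 254, 253, 253, 253, 253, 253, 253, 253]
```

The horizontal force is about 0, the strip is mostly bevel (≈0.3 mm short), and the faces are still pressed. Releasing and checking both ends.

Call:
jog_arm:
  rows:
    - [0,0,0,0,0,0,0.1]
    - [0,0,0,0,0,0,0.4]
    - [0,0,0,0,0,0,0.8]
    - [0,0,0,0,0,0,0.8]
    - [0,0,0,0,0,0,0.8]
    - [0,0,0,0,0,0,0.8]

```text
clock: 22.95
ee_pos: [0.5738, -0.2164, 0.0356]
eef_rot: [0.993, -0.118, -0.0, 0.0]
contact_force: [0.0, 0.1, 0.8]
finger_gap: 0.0772
```

```bash
python3 e6.py w17;  sed -i "s/('w15',):/('w16','w17'):/" k.py; python3 k.py | tail -4
```

```text
t 22.95 tcp [ 0.5738 -0.2164  0.0356] x ang -13.58 tilt [-0. -0. -1.] gap 0.0772 F [0.  0.1 0.8]
225 [74, 74, 73, 75, 96, 113, 112, 111, 107, 109, 105, 164, 190, 139, 108, 109, 108, 109, 109, 111, 109, 112, 110, 152, 221, 244, 252, 254, 254, 254, 254, 254, 254, 254, 254, 254, 254, 254, 254, 254]
235 [78, 71, 75, 77, 99, 114, 109, 111, 116, 113, 112, 135, 158, 131, 98, 108, 111, 106, 113, 111, 113, 114, 107, 151, 220, 245, 253, 254, 254, 254, 254, 254, 254, 254, 254, 254, 254, 254, 254, 254]
265 [71, 72, 65, 70, 103, 110, 110, 108, 111, 110, 113, 181, 218, 163, 102, 106, 109, 109, 111, 110, 109, 104, 104, 153, 222, 242, 250, 253, 253, 253, 253, 253, 253, 253, 253, 253, 253, 253, 253, 253]
275 [73, 71, 70, 83, 105, 110, 108, 109, 105, 107, 116, 138, 153, 122, 106, 107, 109, 109, 106, 110, 112, 107, 114, 158, 216, 239, 247, 251, 252, 252, 252, 252, 252, 252, 252, 252, 252, 252, 252, 252]
w16 L [212.0, 210.8, 210.2, 209.8, 208.9, 208.2, 207.7, 206.9, 206.3, 205.7, 204.9, 204.7, 204.1, 203.8, 203.8, 203.8, 203.9, 203.9]
  R [293.9, 294.2, 294.5, 295.1, 296.1, 296.4, 297.1, 298.1, 298.5, 299.2, 299.8, 300.2, 300.5, 300.6, 300.6, 300.6, 300.6, 300.6]
w17 L [207.2, 206.5, 205.8, 205.1, 204.6, 203.7, 202.9, 202.7, 202.0, 201.9, 201.9, 201.9, 202.0, 202.5, 202.5, 202.4, 202.0, 202.3]
  R [296.3, 297.1, 297.7, 298.3, 299.2, 299.9, 300.3, 300.7, 301.1, 301.2, 301.2, 301.2, 301.1, 300.9, 300.9, 300.9, 300.8, 300.9]
```

Call:
jog_arm:
  rows:
    - [0,0,0,0,0,0.3,0.8]
    - [0,0,0,0,0,0.7,0.8]
    - [0,0,0,0,0,0.9,0.8]
    - [0,0,0,0,0,0.9,0.8]
    - [0,0,0,-0.8,0.2,0.4,0.8]
    - [0,0,0,-0.8,0.2,0,0.8]
    - [0,0,0,-0.8,0.2,-0.6,0.8]
    - [0,0,0,-0.8,0.2,-0.7,0.8]
    - [0,0,0,-0.2,0.03,-0.7,0.8]
    - [0,0,0,0,0,-0.3,0.8]
    - [0,0,0,0,0,0,0.8]
    - [0,0,0,0,0,0,0.8]

```text
clock: 24.5
ee_pos: [0.4394, -0.1834, 0.0727]
eef_rot: [0.993, -0.118, 0.001, 0.0]
contact_force: [-0.7, 0.1, 0.7]
finger_gap: 0.0767
```

```bash
python3 -c "
from h import *
c,P,im=report('w18',things=())
for u in (223,232,240,250,262,270,280,288): print(u,im[12:42,u,0].tolist())
s=im[:,:,2].astype(float)-im[:,:,0]
for r in range(14,36):
    l=s[r]; i=next(k for k in range(235,190,-1) if l[k]>35); j=next(k for k in range(270,330) if l[k]>35)
    print(r,round(i+(l[i]-35)/(l[i]-l[i+1]),1),round(j-(l[j]-35)/(l[j]-l[j-1]),1),end=' | ')
t=ctrl.snapshot('top'); save('t18',t)
A=cv2.resize(im[0:150,160:360],None,fx=3,fy=3,interpolation=cv2.INTER_CUBIC); B=cv2.imread('pics/w17z.png')[:,:,::-1]
save('both',cv2.resize(np.hstack([A,cv2.resize(B,(585,450))]),(790,300)))"
```

```text
t 24.5 tcp [ 0.4394 -0.1834  0.0727] x ang -13.56 tilt [ 0.002 -0.    -1.   ] gap 0.0767 F [-0.7  0.1  0.7]
223 [130, 132, 130, 132, 131, 131, 128, 138, 137, 130, 130, 131, 135, 130, 134, 112, 91, 94, 93, 96, 92, 96, 93, 97, 93, 95, 93, 98, 95, 93]
232 [136, 129, 134, 130, 134, 135, 132, 132, 130, 130, 129, 129, 131, 135, 127, 108, 92, 93, 91, 92, 92, 95, 96, 94, 93, 94, 93, 94, 93, 94]
240 [132, 133, 134, 133, 133, 133, 138, 132, 137, 133, 132, 135, 135, 137, 125, 91, 56, 76, 92, 96, 91, 93, 89, 94, 92, 93, 94, 96, 91, 90]
250 [131, 132, 132, 134, 131, 132, 130, 131, 137, 134, 130, 132, 130, 129, 122, 106, 89, 92, 91, 95, 96, 94, 89, 96, 95, 93, 91, 92, 94, 93]
262 [132, 132, 135, 133, 131, 132, 132, 132, 136, 131, 135, 136, 133, 134, 129, 94, 72, 89, 90, 86, 88, 90, 89, 89, 88, 86, 86, 88, 87, 90]
270 [131, 132, 136, 136, 132, 128, 131, 129, 136, 134, 132, 131, 133, 133, 119, 77, 46, 55, 73, 89, 88, 88, 89, 88, 86, 88, 90, 90, 87, 92]
280 [135, 134, 131, 130, 130, 128, 132, 134, 134, 138, 134, 124, 129, 125, 117, 92, 89, 88, 93, 87, 89, 88, 88, 87, 89, 89, 87, 87, 91, 90]
288 [133, 131, 130, 130, 133, 135, 132, 134, 132, 131, 124, 104, 82, 64, 64, 56, 66, 82, 93, 97, 92, 93, 95, 92, 93, 92, 97, 98, 94, 96]
14 215.7 291.6 | 15 215.9 291.2 | 16 216.7 290.6 | 17 217.3 290.3 | 18 218.5 290.1 | 19 219.6 289.4 | 20 219.9 289.1 | 21 219.9 288.4 | 22 220.6 288.2 | 23 220.9 287.6 | 24 221.6 287.2 | 25 221.9 286.6 | 26 222.9 281.4 | 27 inf 290.0 | 28 203.8 257.4 | 29 360.0 240.0 | 30 171.0 143.0 | 31 219.6 248.3 | 32 266.0 205.5 | 33 193.7 -inf | 34 278.3 302.0 | 35 194.0 205.5 | <string>:8: RuntimeWarning: divide by zero encountered in scalar divide
```

View pics/both.png

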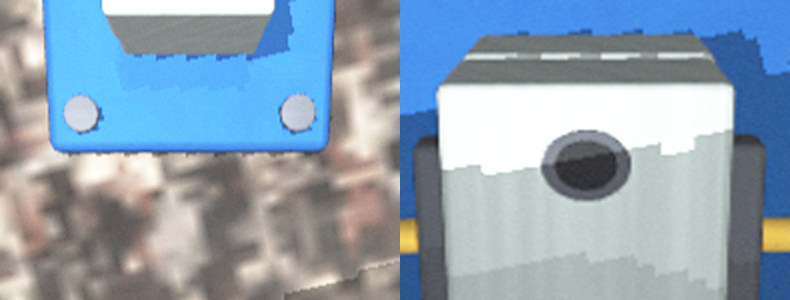

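At the near end no strip shows, and at the far end only a hairline (bevel plus a few tenths of a mm). The block sits flush to about 0.5 mm, lies flat, and the robot is clear. A last check on the brass block, then I hand the job in.

```bash
python3 -c "
from h import *
a=cv2.imread('pics/top0.png').astype(int);b=cv2.imread('pics/t18.png').astype(int)
print('brass area change',np.abs(a-b)[165:212,245:292].mean())
s=ctrl.observe();print(s['clock'],s['contact_force'].round(1)); print(ctrl.sign_off())"
```

```text
brass area change 62.93149237965897
24.6 [-0.1 -0.6  0.4]
the job is handed in; nothing more can be done
None
```

The brass-area difference is large. I'll look at the saved top picture to see whether the arm was covering the brass block.

View pics/t18.png

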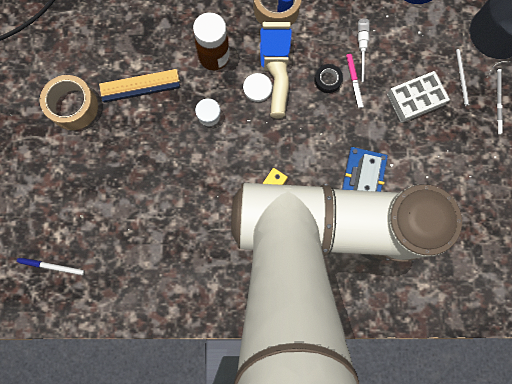

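The steel block is wrung onto the reference block and released, and the job is handed in at 24.6 s. It is flush to about 0.5 mm.

**What I did:** I gripped the steel block across its width and laid it on the reference block with about 34 mm overhanging the near end. I then slid it along under about 14–20 N of pressure and let go. A look at the near end showed it had gone about 1 mm too far. I gripped it again where it lay, without lifting it, slid it back under pressure and released it.

**Last checks:**
- **Lengthwise:** the near end shows no reference face, and the far end shows only a hairline. I put the error at about 0.3–0.5 mm towards the near end.
- **Sideways:** the side edges are off by about 0.2–0.35 mm.
- **Robot:** it stands clear of everything, with contact force near zero.

**Check that failed:** my automatic before/after comparison of the brass block gave a large difference. The last top picture shows the arm covering most of the block. The visible corner, at about (275,177), is where it was at the start. The arm only passed well above it, so I believe it is untouched, but I could not confirm that in full.

I viewed 14 pictures, four over the budget of 10.

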